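# Load the last jar and run the tray up to the stop

## Robot

A 7-joint arm with a two-finger parallel gripper is mounted at the origin on the work surface. World frame = base frame: x ahead of the robot, y to its left, z up, the work surface at z = 0. Lengths are in m, angles in rad, forces in N, time in s.
With the tool pointing down it reaches from about 0.4 to 0.85 m from the base axis. Payload 10.4 kg.
Tool frame: the origin (TCP) lies midway between the tips of the shut fingers; the grasp point (between the pads) lies 19 mm behind it; z points along the fingers, y is the line along which they close (so a half turn about z gives the same grasp; the last joint's range is limited). The gripper opens to 85 mm and grips with 20 to 120 N. Pads are 22 mm wide; open, the fingers measure 114 mm over their backs; the gripper's body (76 mm by 85 mm) begins 54 mm behind the grasp point. The pads swing forward as they close: fully open they stand 13 mm farther back than shut.
Start: joints at [-1.248, 0.332, -0.065, 1.46, 0.022, 1.35, -0.088], TCP at [0.212, 0.588, 0.231] pointing down, gripper open.
Joint ranges: [-2.6, 2.6], [-0.5, 2.12], [-1.47, 1.34], [0.16, 2.42], [-1.27, 4.41], [0.06, 2.06], [-2.6, 2.6]. Speed limits (rad/s): [2.22, 2.22, 2.79, 2.79, 3.14, 3.14, 3.14].

## Interface

Orientations are given as a unit quaternion [x, y, z, w].
In Python, from workcell import get_obs, camera, camera_params, hand_in gives the robot as it stands.
- The arm moves only by the tool carry_out, never from a script. Its argument "commands" is a list that holds one entry, the list of rows, each a list of 6 numbers: the shift along the tool's x, y, z in units of 40 mm (1.0 is 40 mm), then the turn, a rotation vector about the tool's x, y, z in units of 6 degrees (1.0 is 6 degrees). In form: [[[x, y, z, ax, ay, az], ...]]. A call has 1 to 20 rows; each row shifts and turns the commanded pose from where the row before left it, along the tool's axes as they then stand; what a row does not reach is not made up. A row lasts 1/12 s, in which the tool goes at most 41.7 mm and 7.16 degrees, less where a joint would pass 70% of its speed; a pose out of reach is approached as far as the arm can. A call is refused whole if a number of a shift passes 1 or a number of a turn 1, either way. A call with a gripper value outside its range is refused whole. "hand" is the closure, from -1 (fully open) to 1 (shut), set as the call begins (left out, the last holds). The fingers move at their own pace and stop on an object; "force" is the grip in N (left out, the last holds). Time passes only in rows, so rows that do not move let the fingers close. It gives the time, the measured TCP pose, the force, the opening and the grip force at its end, in the units of the state.
- get_obs(): the state, without advancing time (a new reading comes with each control period).
- camera(name): name is "side" or "top" or "wrist"; returns the picture (384x512x3 uint8, red, green, blue); there is no depth.
- camera_params(name): a dict with "mtx" (3x3 intrinsics, pixels), "R" (3x3) and "t" (3): a world point X has camera coordinates R X + t. Camera axes: x right, y down, z forward; pixel columns grow to the right and rows downward; lengths in m; the calibration is good to about 2 mm. A picture is of the moment at which its call begins: read the wrist's pose just before it. camera_params takes no time and is no camera call; for the wrist camera it gives the pose at the moment of the call.
- hand_in(): hands the job in; it is judged then, once.
The state is a dict: "clock": time; "joint_pos": joint angles; "joint_velocities": joint speeds; "tau": joint torques, N m; "position": TCP position; "ee_rot": TCP orientation; "ft_force": force on the tool from outside, world axes, zero at the start; "torque": the same for the moment, N m; "grip_width": opening from 0.0 (shut) to 1.0 (fully open); "grasp_force": force on a finger pad.
Only numpy, scipy, OpenCV 4.12 (cv2) and the standard library are available. Lean on these libraries where they do the work, as an engineer would, in place of code of your own. Each camera call takes 0.05 s, during which the arm holds its last target. There are 200 camera calls.

## Task

Set the single loose short jar (the same kind as the two already in the wooden tray) upright into the empty middle pocket while the tray is still down on the level bed; set it down, do not drop it. Then push the loaded tray up the ramp until it rests against the sprung rubber stop pad at the top, touching the stop gently (light finger pressure, up to about 10 N on it), and leave it there. Leave the two other jars on the table (the tall one and the wide one) where they stand.

Things in the scene. Friction and masses are not known exactly. Their poses are not given: they have to be found in the camera images.
- ramp: Fixed wooden ramp, 80 mm wide, +y uphill. Origin on the table, on the centre line, under the line where level bed meets slope. Level bed: y -220 to 0 mm, 20 mm above the table, open at its downhill end. Slope: from y = 0 up at 7 degrees (surface height 20 mm + 0.1228 y). Side rails 8 mm thick, 64 mm apart inside, tops about 15 mm above the surface.
- head: Aluminium plate, 80 mm wide, 40 mm high, fixed across the top of the slope; carries the stop (rod and sprung rubber pad). Origin on the slope surface at the plate's downhill face, 250 mm up the slope; y points up the slope, z square off it. The tray may press on the stop with at most 15 N.
- stop_axis (a point): Where the stop's 16 mm rod leaves the plate's downhill face, 20 mm off the slope; axes as the plate's. The rod's clamped length is unknown: the face of its 26 mm rubber pad stands 34 to 74 mm downhill of here, to be felt for or seen. The pad gives 6 mm at 1.5 N/mm, then is solid. On release it pushes the tray back a few mm, until friction holds the tray in light contact.
- tray: Loose plywood tray between the rails (3 mm play each side), 58 mm wide (x), 164 mm long (+y uphill), sides 18 mm high. Origin: centre of underside. End boards 50 mm wide, 38 mm high, outer faces 82 mm from the origin: push the downhill one; the uphill one meets the pad. 48 mm pockets at y = -53, 0 (empty), +53 mm. Empty 0.19 to 0.35 kg; sliding it loaded takes 2 to 7 N.
- pocket (a point): Centre of the floor of the tray's empty middle pocket, 5 mm above the tray's underside; 48 mm square inside, walls 18 mm high from the tray's underside.
- jar: The loose short jar to load: amber glass with a brass-coloured lid, straight-sided, 42 mm diameter, 60 mm high, 90 g, standing on the table on the robot's side of the ramp. Origin at the centre of its underside, z up.
- jar_low: Same kind of jar, already standing loose in the tray's downhill pocket (tray y = -53 mm). Origin at the centre of its underside.
- jar_high: Same kind of jar, already standing loose in the tray's uphill pocket (tray y = +53 mm). Origin at the centre of its underside.
- jar_tall: Bystander: taller jar, 48 mm diameter, 100 mm high, standing on the table in line with the loose short jar. Origin at the centre of its underside. Leave it where it is.
- jar_wide: Bystander: wide low jar, 64 mm diameter, 55 mm high, standing on the table in line with the loose short jar. Origin at the centre of its underside. Leave it where it is.
Not all that is in view belongs to the job. What is shaped like the jar but green or purple is not meant. Several things have the shape of the tray; the one meant has the colours described above.

How it is judged:
On the way:
1. the short jar stands released in the middle pocket while the tray is still on the level bed (y of jar in the frame of tray between -0.006 and 0.006 m and x of jar in the frame of tray between -0.006 and 0.006 m and z of jar in the frame of tray below 0.01 m and angle between jar's own z axis and vertical below 0.3 rad and contact force between the fingers and jar below 0.1 N and y of tray in the frame of ramp below -0.06 m), for 0.2 s.
At the end, for the whole second after the job is handed in: The tray lies at rest on the slope, straight between the rails (within 0.09 rad), its uphill end board in contact with the stop pad (contact force over 0.2 N), with all three jars standing upright on the floors of their own pockets (within 6 mm of the pocket centre) (contact force between tray and head above 0.2 N and y of tray in the frame of ramp above 0.08 m and angle between the y axis of tray and the y axis of head, either way round below 0.09 rad and linear speed of tray below 0.01 m/s and linear speed of jar below 0.02 m/s and y of jar in the frame of tray between -0.006 and 0.006 m and x of jar in the frame of tray between -0.006 and 0.006 m and z of each of jar, jar_low, jar_high in the frame of tray below 0.01 m and angle between each of jar, jar_low, jar_high's own z axis and vertical below 0.3 rad and y of jar_low in the frame of tray between -0.059 and -0.047 m and x of jar_low in the frame of tray between -0.006 and 0.006 m and y of jar_high in the frame of tray between 0.047 and 0.059 m and x of jar_high in the frame of tray between -0.006 and 0.006 m); the robot touches nothing.
It fails at once if the tray presses on the stop with more than 15 N (contact force between tray and head above 15 N).
It fails at once if the short jar is dropped (moves faster than 0.55 m/s while not held) (contact force between the fingers and jar below 0.1 N and linear speed of jar above 0.55 m/s).
It fails at once if the tall or the wide jar is moved by more than 30 mm (distance of any of jar_tall, jar_wide from where it was at the start of the episode above 0.03 m).
It also fails if it takes over 72 s, if anything falls off the work surface, if the arm or the gripper's body presses on something with over 40 N, if the wrist force passes 120 N, or if a joint passes its speed limit or range.

## Working session

There is one attempt and no reset: what is moved stays moved. The work goes in short steps, Python scripts to look and compute and a tool call to move; the robot and the scene stay as the last step left them, time stands still between calls to the robot, and variables do not carry over. Pictures are saved under pics/ and viewed, at most 10 in all, crops included, and the job is handed in when it is done.

Besides the shell and the picture viewer there is one more tool, called after "Call:" as name(argument=value, ...), one argument or row to a line, values as JSON. carry_out: Moves the arm, as the interface text tells. Its arguments: {"type":"object","properties":{"commands":{"type":"array"},"hand":{"type":"number"},"force":{"type":"number"}},"required":["commands"]}

```bash
mkdir -p pics
python3 - <<'E'
from workcell import *
import cv2,numpy as np
o=get_obs();print(o)
for n in("side","top"):
    im=camera(n);cv2.imwrite(f"pics/{n}0.png",im[:,:,::-1]);p=camera_params(n);print(n,p)
E
```

```text
{'clock': 0.0, 'joint_pos': array([-1.24759986,  0.33288529, -0.06470264,  1.46096731,  0.02159738,
        1.34989069, -0.08850641]), 'joint_velocities': array([-0.00047898,  0.00073576, -0.00106973,  0.00023991,  0.0016897 ,
        0.00016522, -0.00097001]), 'tau': array([ 5.65003902e-04, -6.25461173e+01,  4.93400835e-02, -3.91581059e+01,
        1.61732017e-02,  1.04894087e-02, -1.56532349e-05]), 'position': array([0.2117141 , 0.58764022, 0.23049514]), 'ee_rot': array([ 1.72029649e-01,  9.85091504e-01, -7.21600855e-04, -9.32602218e-05]), 'ft_force': array([ 0.26024506, -0.44640973, -0.14677582]), 'torque': array([-0.07832177,  0.04120819,  0.004075  ]), 'grasp_force': 0.0, 'grip_width': 0.9999117307717693}
side {'mtx': array([[352.63928468,   0.        , 249.05113954],
       [  0.        , 352.63928468, 190.22977207],
       [  0.        ,   0.        ,   1.        ]]), 'R': array([[ 0.9986241 , -0.04646755, -0.02430378],
       [-0.04598236, -0.55313013, -0.83182491],
       [ 0.02520971,  0.83179795, -0.55450577]]), 't': array([-0.45807662,  0.08481081,  0.93685438])}
top {'mtx': array([[414.75966658,   0.        , 262.09876994],
       [  0.        , 414.75966658, 192.78443223],
       [  0.        ,   0.        ,   1.        ]]), 'R': array([[-0.01408257, -0.99988138,  0.00623826],
       [-0.99859663,  0.01374538, -0.05114517],
       [ 0.05105336, -0.00694977, -0.99867175]]), 't': array([0.01806927, 0.44981414, 0.92102472])}
```

View pics/top0.png

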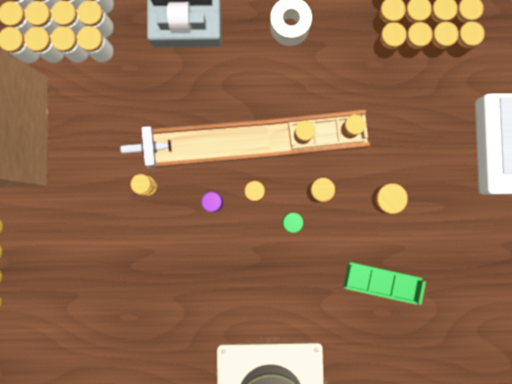

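View pics/side0.png

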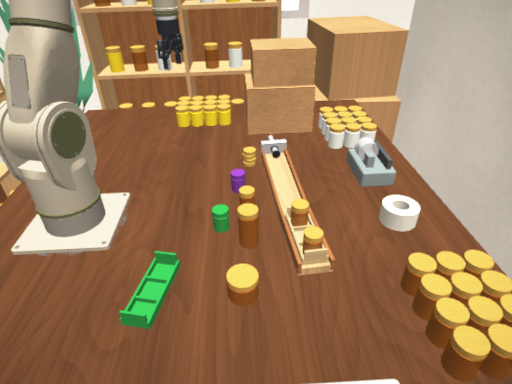

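Top view: the loose lids lie in a line at (254,190), (323,189) and (392,198). By lid size these are the short (~20 px), tall and wide jars. The purple (211,202) and green (293,223) ones and the lid stack at (143,185) are decoys. The tray is the plywood one on the ramp, with jars at (305,132) and (354,125), not the green one. Next I measure and confirm with a crop.

```bash
cat > h.py <<'E'
from workcell import *
import cv2,numpy as np
def ray(p,uv,z):
    M=p["mtx"];R=p["R"];t=p["t"];c=-R.T@t
    d=R.T@np.linalg.inv(M)@np.array([uv[0],uv[1],1.]);return c+d*(z-c[2])/d[2]
def proj(p,X):
    q=p["mtx"]@(p["R"]@np.asarray(X)+p["t"]);return q[:2]/q[2]
E
python3 - <<'E'
from h import *
im=cv2.imread("pics/top0.png");p=camera_params("top")
hsv=cv2.cvtColor(im,cv2.COLOR_BGR2HSV)
print([hsv[v,u].tolist() for u,v in((254,190),(305,132),(240,140),(240,122),(330,132))])
m=cv2.inRange(hsv,(18,150,140),(30,255,255))
n,l,s,c=cv2.connectedComponentsWithStats(m)
for i in range(1,n):
    u,v=c[i]
    if s[i][4]>80 and 100<v<260 and 100<u<450:
        zs=[(z,ray(p,(u,v),z).round(4)[:2].tolist()) for z in (.06,.085,.1,.055)]
        print(c[i].round(1),s[i].tolist(),zs)
a=im[95:225,120:430];cv2.imwrite("pics/c1.png",cv2.resize(a,None,fx=2.5,fy=2.5,interpolation=cv2.INTER_CUBIC)[:325,:])
s=cv2.imread("pics/side0.png")[130:310,200:340]
A=cv2.resize(a,None,fx=2.5,fy=2.5,interpolation=cv2.INTER_CUBIC)
B=cv2.resize(s,None,fx=1.5,fy=1.5,interpolation=cv2.INTER_CUBIC)
o=np.zeros((600,780,3),np.uint8);o[:325,:775]=A;o[330:600,:210]=B
cv2.imwrite("pics/c1.png",o)
E
```

```text
[[24, 128, 250], [24, 126, 251], [22, 79, 251], [12, 143, 198], [23, 60, 251]]
```

View pics/c1.png

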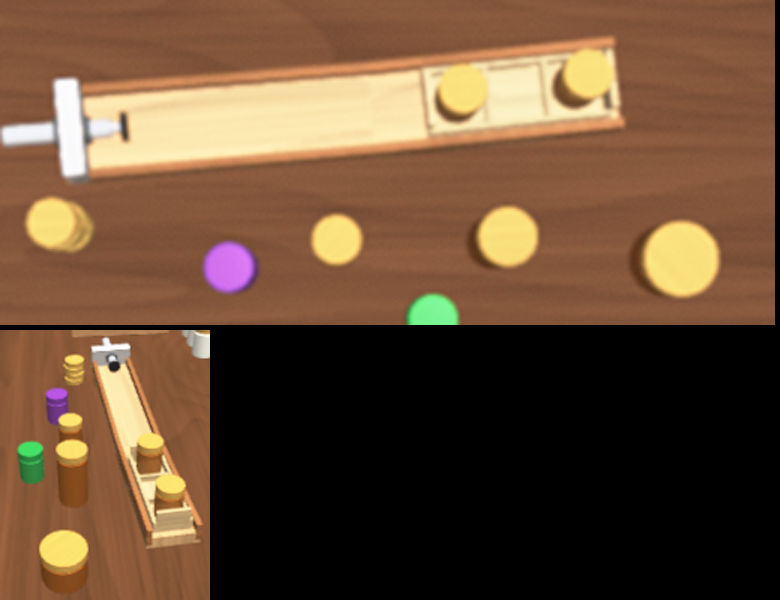

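Crop: the loose short jar is at crop (337,240), i.e. top (255,191): brass lid, amber body. It has the right size and stands in line with the tall and wide jars. The pad face is at top px ≈(169,145).

Run:
```python
from h import *
im=cv2.imread("pics/top0.png");p=camera_params("top")
hsv=cv2.cvtColor(im,cv2.COLOR_BGR2HSV)
m=cv2.inRange(hsv,(20,105,215),(30,160,255))
n,l,s,c=cv2.connectedComponentsWithStats(m)
for i in range(1,n):
    u,v=c[i]
    if s[i][4]>120 and 100<v<260 and 100<u<450:
        print(c[i].round(1),s[i].tolist(),[(z,ray(p,c[i],z).round(4)[:2].tolist()) for z in (.06,.085,.1,.055)])
# bed: light wood, columns 180..285 ; outer rails edges
b=cv2.inRange(hsv,(8,40,150),(30,180,255))
pts=[]
for u in range(180,366,3):
    r=np.where(b[105:172,u])[0]+105
    pts.append((u,r.min()-.5,r.max()+.5))
pts=np.array(pts)
# slope begins unknown; iterate: ramp downhill end y_e at col~367
W=[]
for z0 in(.0,):
  ye=ray(p,(367,127),.035)[1]; print("ramp end y",ye, ray(p,(365.5,111),.035),ray(p,(368.5,145),.035))
  for u,a,bm in pts:
    y=ray(p,(u,a),.035)[1]; z=.035+max(0,(y-(ye+.22)))*.1228
    A=ray(p,(u,a),z);B=ray(p,(u,bm),z);W.append((*((A+B)/2)[:2],A[0]-B[0]))
W=np.array(W);print(W[::8].round(4))
import numpy as np
f=cv2.fitLine(W[:,:2].astype(np.float32),cv2.DIST_HUBER,0,.001,.001).ravel();print(f, np.degrees(np.arctan2(f[0],f[1])))
print("pad",ray(p,(169,145),.085),"tray uphill end top",ray(p,(291,137),.058))
```

```text
[355.2 123.8] [346, 115, 20, 19, 292] [(0.06, [0.5934, -0.1903]), (0.085, [0.588, -0.1844]), (0.1, [0.5847, -0.1808]), (0.055, [0.5945, -0.1915])]
[305.  129.8] [295, 121, 20, 19, 288] [(0.06, [0.5818, -0.0819]), (0.085, [0.5767, -0.0791]), (0.1, [0.5736, -0.0774]), (0.055, [0.5828, -0.0825])]
[140.1 183.6] [131, 175, 19, 19, 272] [(0.06, [0.4707, 0.2716]), (0.085, [0.4687, 0.2644]), (0.1, [0.4676, 0.2601]), (0.055, [0.471, 0.273])]
[322.7 189.2] [312, 178, 22, 23, 385] [(0.06, [0.4535, -0.1173]), (0.085, [0.4521, -0.1134]), (0.1, [0.4512, -0.1111]), (0.055, [0.4538, -0.1181])]
[254.3 190.5] [246, 182, 18, 18, 265] [(0.06, [0.4527, 0.0287]), (0.085, [0.4513, 0.0284]), (0.1, [0.4504, 0.0283]), (0.055, [0.453, 0.0288])]
[392.2 198.1] [378, 184, 29, 29, 645] [(0.06, [0.4324, -0.2652]), (0.085, [0.4316, -0.2572]), (0.1, [0.4311, -0.2523]), (0.055, [0.4326, -0.2668])]
ramp end y -0.222199002511793 [ 0.62721804 -0.21983638  0.035     ] [ 0.55121882 -0.2244312   0.035     ]
[[ 0.5538  0.1867  0.0821]
 [ 0.5586  0.1361  0.0828]
 [ 0.5634  0.0847  0.0834]
 [ 0.5683  0.0325  0.0841]
 [ 0.5729 -0.0205  0.0846]
 [ 0.5778 -0.0736  0.0824]
 [ 0.5826 -0.1267  0.0847]
 [ 0.5875 -0.18    0.0826]]
[ 0.09287348 -0.9956779   0.572881   -0.02242676] 174.67105
pad [0.54844151 0.20454929 0.085     ] tray uphill end top [ 0.56695922 -0.05174386  0.058     ]
```

```bash
cat >> h.py <<'E'
from scipy.spatial.transform import Rotation as Ro
U=np.array([-.0929,.9957,0]);V=np.array([.9957,.0929,0])
RT=np.c_[U,V,[0,0,-1]]
def plan(T,n,R=RT,o=None):
    "rows in tool axes from the measured pose to position T, orientation R"
    o=o or get_obs();P=o["position"].copy();Q=Ro.from_quat(o["ee_rot"]);P0=P.copy()
    w=(Ro.from_matrix(R)*Q.inv()).as_rotvec()
    Q0=Q;rows=[]
    for k in range(1,n+1):
        d=Q.inv().apply(P0+(np.array(T)-P0)*k/n-P)/.04
        a=(Q.inv()*Ro.from_rotvec(w*k/n)*Q0).as_rotvec()/np.radians(6)
        r=np.r_[d,a].round(2);rows.append(r.tolist())
        P=P+Q.apply(r[:3]*.04);Q=Q*Ro.from_rotvec(r[3:]*np.radians(6))
    print(rows,P.round(4));return rows
E
python3 -c "
from h import *
plan([.4527,.0287,.15],20)"
```

```text
[[-0.52, -0.56, 0.1, -0.0, 0.0, 0.54], [-0.55, -0.52, 0.1, -0.0, 0.0, 0.54], [-0.58, -0.49, 0.1, -0.0, 0.0, 0.54], [-0.61, -0.46, 0.11, -0.0, 0.0, 0.54], [-0.63, -0.43, 0.1, -0.0, 0.0, 0.54], [-0.65, -0.38, 0.1, -0.0, 0.0, 0.54], [-0.68, -0.35, 0.1, -0.0, 0.0, 0.54], [-0.69, -0.32, 0.1, -0.0, 0.0, 0.54], [-0.71, -0.27, 0.1, -0.0, 0.0, 0.54], [-0.73, -0.23, 0.1, -0.0, 0.0, 0.54], [-0.73, -0.19, 0.11, -0.0, 0.01, 0.55], [-0.75, -0.15, 0.1, -0.01, -0.0, 0.54], [-0.75, -0.1, 0.1, 0.0, -0.0, 0.54], [-0.76, -0.06, 0.1, 0.0, -0.0, 0.54], [-0.76, -0.02, 0.1, 0.0, -0.0, 0.54], [-0.76, 0.02, 0.1, 0.0, -0.0, 0.54], [-0.76, 0.07, 0.1, 0.0, -0.0, 0.54], [-0.75, 0.11, 0.1, 0.0, -0.0, 0.54], [-0.75, 0.15, 0.1, -0.0, -0.0, 0.54], [-0.74, 0.19, 0.1, -0.0, -0.0, 0.54]] [0.4526 0.0285 0.1501]
```

Call:
carry_out(
  commands=[
    [[-0.52,-0.56,0.1,0,0,0.54],[-0.55,-0.52,0.1,0,0,0.54],[-0.58,-0.49,0.1,0,0,0.54],[-0.61,-0.46,0.11,0,0,0.54],[-0.63,-0.43,0.1,0,0,0.54],[-0.65,-0.38,0.1,0,0,0.54],[-0.68,-0.35,0.1,0,0,0.54],[-0.69,-0.32,0.1,0,0,0.54],[-0.71,-0.27,0.1,0,0,0.54],[-0.73,-0.23,0.1,0,0,0.54],[-0.73,-0.19,0.11,0,0,0.55],[-0.75,-0.15,0.1,0,0,0.54],[-0.75,-0.1,0.1,0,0,0.54],[-0.76,-0.06,0.1,0,0,0.54],[-0.76,-0.02,0.1,0,0,0.54],[-0.76,0.02,0.1,0,0,0.54],[-0.76,0.07,0.1,0,0,0.54],[-0.75,0.11,0.1,0,0,0.54],[-0.75,0.15,0.1,0,0,0.54],[-0.74,0.19,0.1,0,0,0.54]],
  ],
  hand=-1,
)

```text
clock: 1.77
position: [0.4528, 0.0274, 0.1502]
ee_rot: [0.674, 0.738, 0.0, -0.0]
ft_force: [0.7, 0.6, -0.4]
grip_width: 0.997
grasp_force: 0.0
```

Call:
carry_out(
  commands=[
    [[0,0,0,0,0,0],[0,0,0,0,0,0],[0,0,0,0,0,0]],
  ],
)

```text
clock: 2.02
position: [0.4524, 0.0293, 0.1503]
ee_rot: [0.673, 0.739, -0.0, -0.0]
ft_force: [0.3, -0.0, -0.9]
grip_width: 0.998
grasp_force: 0.0
```

Run:
```python
from h import *
o=get_obs();p=camera_params("wrist");im=camera("wrist")[:,:,::-1].copy();cv2.imwrite("pics/w1.png",im)
print(o["position"],o["clock"],Ro.from_quat(o["ee_rot"]).as_matrix().round(3))
print(p["mtx"],(-p["R"].T@p["t"]).round(3))
for X in((.4527,.0287,.06),(.4527,.0287,0),(.5827,-.1318,.025)):print(proj(p,X))
plan([.4527,.0287,.03],8,o=o)
```

```text
[0.45238468 0.02931325 0.15028516] 2.0167 [[-0.093  0.996 -0.001]
 [ 0.996  0.093  0.   ]
 [ 0.    -0.001 -1.   ]]
[[341.30287523   0.         255.15979972]
 [  0.         341.30287523 194.03367223]
 [  0.           0.           1.        ]] [0.446 0.1   0.293]
[255.20087613 199.24440653]
[255.22664825 179.24488513]
[375.16079776 360.50548222]
[[-0.0, 0.0, 0.38, -0.0, -0.0, 0.0], [-0.0, 0.0, 0.37, -0.0, -0.0, 0.0], [-0.01, 0.0, 0.38, -0.0, -0.0, 0.0], [0.0, 0.0, 0.37, -0.0, -0.0, 0.0], [-0.0, 0.01, 0.38, -0.0, -0.0, 0.0], [-0.0, -0.0, 0.38, -0.0, -0.0, 0.0], [-0.0, -0.0, 0.37, -0.0, -0.0, 0.0], [-0.01, -0.0, 0.38, -0.01, -0.0, 0.0]] [0.4528 0.0286 0.0299]
```

View pics/w1.png

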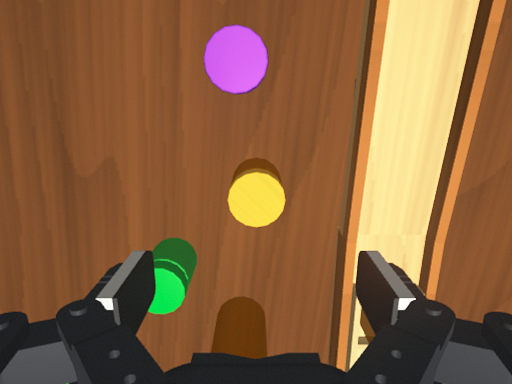

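The wrist view shows the lid at (256,199), against a prediction of (255,199), and the fingers are clear of the green jar. Descending to TCP z = 0.022, which keeps the tips above the tray sides later.

Call:
carry_out(
  commands=[
    [[0,0.03,0.4,0,0,0],[0,0,0.4,0,0,0],[0,0,0.4,0,0,0],[0,0,0.4,0,0,0],[0,0,0.4,0,0,0],[0,0,0.4,0,0,0],[0,0,0.4,0,0,0],[0,0,0.4,0,0,0],[0,0,0,0,0,0],[0,0,0,0,0,0]],
  ],
)

```text
clock: 2.9
position: [0.4532, 0.0297, 0.0223]
ee_rot: [0.673, 0.74, -0.001, -0.0]
ft_force: [0.8, -0.7, 0.2]
grip_width: 0.999
grasp_force: 0.0
```

Call:
carry_out(
  commands=[
    [[0,0,0,0,0,0],[0,0,0,0,0,0],[0,0,0,0,0,0],[0,0,0,0,0,0],[0,0,0,0,0,0],[0,0,0,0,0,0],[0,0,0,0,0,0],[0,0,0,0,0,0],[0,0,0,0,0,0],[0,0,0,0,0,0]],
  ],
  hand=1,
  force=25,
)

```text
clock: 3.73
position: [0.4544, 0.0293, 0.0233]
ee_rot: [0.673, 0.739, 0.001, 0.0]
ft_force: [-2.3, -0.5, 6.8]
grip_width: 0.48
grasp_force: 24.5
```

Call:
carry_out(
  commands=[
    [[0,0,-0.5,0,0,0],[0,0,-0.6,0,0,0],[0,0,-0.6,0,0,0],[0,0,-0.6,0,0,0],[0,0.3,-0.5,0,0,0],[0,0.6,0,0,0,0],[-0.2,0.6,0,0,0,0],[-0.4,0.6,0,0,0,0],[-0.5,0.5,0,0,0,0],[-0.6,0.26,0,0,0,0],[-0.6,0,0,0,0,0],[-0.6,0,0,0,0,0],[-0.6,0,0,0,0,0],[-0.5,0,0,0,0,0],[-0.31,0,0,0,0,0],[0,0,0,0,0,0],[0,0,0,0,0,0],[0,0,0,0,0,0]],
  ],
)

```text
clock: 5.23
position: [0.5839, -0.1304, 0.1344]
ee_rot: [0.673, 0.74, 0.0, -0.0]
ft_force: [0.2, -0.1, -1.3]
grip_width: 0.485
grasp_force: 26.0
```

Run:
```python
from h import *
o=get_obs();p=camera_params("wrist");im=camera("wrist")[:,:,::-1].copy();cv2.imwrite("pics/w2.png",im)
t=camera("top")[:,:,::-1].copy();cv2.imwrite("pics/t2.png",t)
print(o["position"],o["clock"],o["grip_width"],o["grasp_force"],(Ro.from_matrix(RT)*Ro.from_quat(o["ee_rot"]).inv()).as_rotvec())
for X in([.5827,-.1318,.025],):
  X=np.array(X)
  for a in(-.024,.024):
    for b in(-.024,.024): print(a,b,proj(p,X+[0,0,.013]+a*U+b*V).round(1))
  print("high",proj(p,X+.053*U+[0,0,.06]).round(1))
  print("low",proj(p,X-.053*U+[0,0,.06]).round(1))
plan([.5827,-.1318,.055],8,o=o)
```

```text
[ 0.58392264 -0.13035448  0.13436111] 5.2333 0.48531294639594885 25.98777755862102 [-0.00098413 -0.00021775 -0.00144304]
-0.024 -0.024 [221.1 228.3]
-0.024 0.024 [284.8 228.3]
0.024 -0.024 [219.3 165.6]
0.024 0.024 [286.5 165.6]
high [252.3 131.3]
low [252.5 297.7]
[[-0.0, -0.0, 0.25, -0.0, -0.0, 0.0], [-0.01, -0.01, 0.25, -0.0, -0.0, 0.0], [-0.0, -0.0, 0.24, -0.0, -0.0, 0.01], [-0.01, -0.01, 0.25, -0.0, -0.0, -0.0], [-0.0, -0.0, 0.25, -0.0, -0.01, -0.0], [-0.01, -0.01, 0.25, -0.0, 0.0, 0.0], [-0.0, 0.0, 0.25, -0.0, 0.0, 0.0], [-0.0, -0.0, 0.24, -0.0, 0.0, 0.0]] [ 0.5828 -0.1316  0.0552]
```

View pics/w2.png

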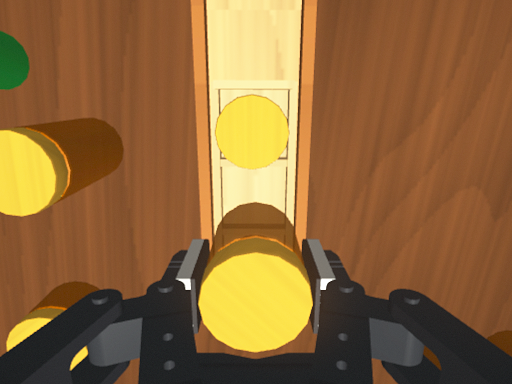

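The lid of the uphill jar is at (252,131), as predicted. The middle pocket's walls are at columns 221–287 and its uphill wall at row 166, also matching to under 1 mm. The held lid is at about (255,294). I'll check its offset from the TCP.

Run:
```python
from h import *
o=get_obs();p=camera_params("wrist");P=o["position"]
im=cv2.imread("pics/w2.png");hsv=cv2.cvtColor(im,cv2.COLOR_BGR2HSV)
for z in(.0365,.0385):
    for dx in(-.003,0,.003):
        C=P+[0,0,z]+dx*U
        q=np.array([proj(p,C+.021*(np.cos(a)*U+np.sin(a)*V)) for a in np.linspace(0,6.28,60)])
        print(z,dx,q.min(0).round(1),q.max(0).round(1))
m=cv2.inRange(hsv,(22,120,200),(32,255,255));n,l,s,c=cv2.connectedComponentsWithStats(m)
print([(s[i][:4].tolist()) for i in range(1,n) if s[i][4]>2000])
```

```text
0.0365 -0.003 [196.2 256.1] [312.7 357.1]
0.0365 0 [195.8 248.1] [313.1 350.5]
0.0365 0.003 [195.4 240. ] [313.5 343.8]
0.0385 -0.003 [195.2 258.8] [313.6 361.1]
0.0385 0 [194.8 250.7] [314.  354.4]
0.0385 0.003 [194.4 242.5] [314.4 347.6]
[[215, 95, 74, 75], [0, 130, 56, 86], [199, 253, 113, 99]]
```

Call:
carry_out(
  commands=[
    [[-0.01,-0.03,0.3,0,0,0],[0,0,0.4,0,0,0],[0,0,0.4,0,0,0],[0,0,0.3,0,0,0],[0,0,0.2,0,0,0],[0,0,0.15,0,0,0],[0,0,0.15,0,0,0],[0,0,0.1,0,0,0],[0,0,0,0,0,0],[0,0,0,0,0,0]],
  ],
)

```text
clock: 6.17
position: [0.5828, -0.1326, 0.0547]
ee_rot: [0.673, 0.739, 0.0, 0.0]
ft_force: [0.5, 0.4, -0.4]
grip_width: 0.486
grasp_force: 26.0
```

Call:
carry_out(
  commands=[
    [[0,0,0.05,0,0,0],[0,0,0.05,0,0,0],[0,0,0,0,0,0],[0,0,0,0,0,0]],
  ],
)

```text
clock: 6.5
position: [0.5827, -0.1325, 0.0505]
ee_rot: [0.673, 0.739, 0.0, -0.0]
ft_force: [0.3, -0.8, -1.3]
grip_width: 0.485
grasp_force: 26.0
```

Call:
carry_out(
  commands=[
    [[0.03,0,0.02,0,0,0],[0,0,0.02,0,0,0],[0,0,0.02,0,0,0],[0,0,0,0,0,0],[0,0,0,0,0,0]],
  ],
)

```text
clock: 6.92
position: [0.5826, -0.1311, 0.0484]
ee_rot: [0.673, 0.739, 0.0, -0.0]
ft_force: [-2.4, 0.7, 5.0]
grip_width: 0.484
grasp_force: 26.3
```

Contact came at z = 0.0484, the expected floor height, so I release and rise.

Call:
carry_out(
  commands=[
    [[0,0,-0.01,0,0,0],[0,0,0,0,0,0],[0,0,0,0,0,0],[0,0,0,0,0,0],[0,0,0,0,0,0],[0,0,0,0,0,0],[0,0,0,0,0,0],[0,0,0,0,0,0]],
  ],
  hand=-0.4,
)

```text
clock: 7.58
position: [0.5825, -0.1312, 0.0484]
ee_rot: [0.673, 0.739, 0.0, -0.0]
ft_force: [0.7, -0.2, -1.1]
grip_width: 0.701
grasp_force: 0.0
```

Call:
carry_out(
  commands=[
    [[0,0,-0.2,0,0,0],[0,0,-0.4,0,0,0],[0,0,-0.6,0,0,0],[0,0,-0.6,0,0,0],[0,0,-0.6,0,0,0],[-0.3,0,-0.3,0,0,0],[-0.6,0,0,0,0,0],[-0.8,0,0,0,0,0],[-0.8,0,0,0,0,0],[-0.5,0,0,0,0,0],[0,0,0,0,0,0],[0,0,0,0,0,0]],
  ],
)

```text
clock: 8.58
position: [0.5932, -0.2524, 0.1569]
ee_rot: [0.674, 0.738, -0.0, 0.0]
ft_force: [-0.6, -0.1, -0.3]
grip_width: 0.702
grasp_force: 0.0
```

Run:
```python
from h import *
o=get_obs();p=camera_params("wrist");im=camera("wrist")[:,:,::-1].copy();cv2.imwrite("pics/w3.png",im)
print(o["position"],o["clock"],o["grip_width"])
X=np.array([.5827,-.1318,.085])
for d in(.053,0,-.053):print(proj(p,X+d*U).round(1))
for b in(-.025,.025):print("board",proj(p,X-.082*U+b*V-[0,0,.027]).round(1))
```

```text
[ 0.59321062 -0.25237259  0.15691553] 8.5833 0.7017982345218006
[ 255.  -111.4]
[255.3   2.5]
[255.6 100. ]
board [220.3 142. ]
board [291.  141.8]
```

View pics/w3.png

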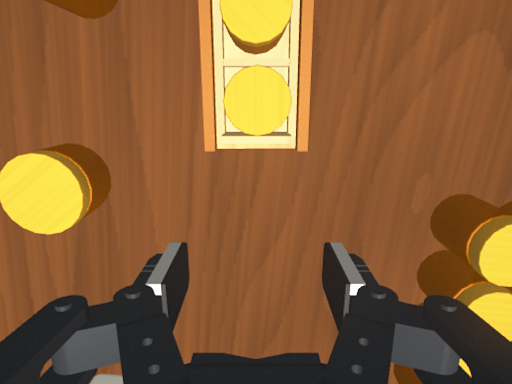

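The jar stands in its pocket, with its lid above the centre line and the low jar's lid at (257,100) as predicted. Now I close the fingers and lower behind the downhill end board.

Call:
carry_out(
  commands=[
    [[0,0.03,0.3,0,0,0],[0,0,0.4,0,0,0],[0,0,0.5,0,0,0],[0,0,0.5,0,0,0],[0,0,0.5,0,0,0],[0,0,0.4,0,0,0],[0,0,0.4,0,0,0],[0,0,0,0,0,0],[0,0,0,0,0,0],[0,0,0,0,0,0]],
  ],
  hand=1,
)

```text
clock: 9.47
position: [0.5954, -0.2501, 0.0372]
ee_rot: [0.673, 0.74, 0.0, 0.0]
ft_force: [-0.6, -0.7, 1.3]
grip_width: 0.003
grasp_force: 0.0
```

Call:
carry_out(
  commands=[
    [[0.2,0,0,0,0,0],[0.15,0,0,0,0,0],[0.1,0,0,0,0,0],[0.05,0,0,0,0,0],[0.05,0,0,0,0,0],[0.05,0,0,0,0,0],[0,0,0,0,0,0]],
  ],
)

```text
clock: 10.05
position: [0.5927, -0.2263, 0.0365]
ee_rot: [0.673, 0.739, 0.0, -0.0]
ft_force: [-0.9, -0.8, -0.4]
grip_width: -0.003
grasp_force: 0.0
```

Call:
carry_out(
  commands=[
    [[0.05,0,0,0,0,0],[0.05,0,0,0,0,0],[0.07,0,0,0,0,0],[0.1,0,0,0,0,0],[0.1,0,0,0,0,0],[0.1,0,0,0,0,0],[0.1,0,0,0,0,0],[0.1,0,0,0,0,0],[0.1,0,0,0,0,0],[0.1,0,0,0,0,0]],
  ],
)

```text
clock: 10.88
position: [0.5894, -0.1916, 0.0365]
ee_rot: [0.673, 0.739, 0.0, 0.0]
ft_force: [0.7, -3.2, 0.2]
grip_width: -0.001
grasp_force: 1.5
```

Call:
carry_out(
  commands=[
    [[0.1,0,0,0,0,0],[0.1,0,0,0,0,0],[0.1,0,0,0,0,0],[0.1,0,0,0,0,0],[0.1,0,0,0,0,0],[0.1,0,0,0,0,0],[0.1,0,0,0,0,0],[0.1,0,0,0,0,0],[0.1,0,0,0,0,0],[0.1,0,0,0,0,0],[0.1,0,0,0,0,0],[0.1,0,0,0,0,0],[0.1,0,0,0,0,0],[0.1,0,0,0,0,0],[0.1,0,0,0,0,0],[0.1,0,0,0,0,0],[0.1,0,0,0,0,0],[0.1,0,0,0,0,0],[0.1,0,0,0,0,0],[0.1,0,0,0,0,0]],
  ],
)

```text
clock: 12.55
position: [0.5819, -0.112, 0.0365]
ee_rot: [0.673, 0.739, 0.0, -0.0]
ft_force: [1.0, -3.4, 0.4]
grip_width: -0.002
grasp_force: 1.7
```

Call:
carry_out(
  commands=[
    [[0.1,0,0,0,0,0],[0.1,0,0,0,0,0],[0.1,0,0,0,0,0],[0.1,0,0,0,0,0],[0.1,0,0,0,0,0],[0.1,0,0,0,0,0],[0.1,0,0,0,0,0],[0.1,0,0,0,0,0],[0.1,0,0,0,0,0],[0.1,0,0,0,0,0],[0.1,0,0,0,0,0],[0.1,0,0,0,0,0],[0.1,0,0,0,0,0],[0.1,0,0,0,0,0],[0.1,0,0,0,0,0],[0.1,0,0,0,0,0],[0.1,0,-0.01,0,0,0],[0.1,0,-0.01,0,0,0],[0.1,0,-0.01,0,0,0],[0.1,0,-0.01,0,0,0]],
  ],
)

```text
clock: 14.22
position: [0.5745, -0.0324, 0.0382]
ee_rot: [0.673, 0.739, 0.0, 0.0]
ft_force: [-0.1, -1.9, -1.9]
grip_width: -0.002
grasp_force: 1.3
```

Run:
```python
from h import *
o=get_obs();print(o["position"],o["ft_force"],o["clock"])
p=camera_params("top");t=camera("top")[:,:,::-1].copy()
s=camera("side")[:,:,::-1].copy()
A=cv2.resize(t[95:215,120:320],None,fx=3.5,fy=3.5,interpolation=cv2.INTER_CUBIC)[:,:700]
B=cv2.resize(s[120:280,220:380],None,fx=1.1,fy=1.1)
out=np.zeros((600,700,3),np.uint8);out[:420]=A;out[420:596,:176]=B;cv2.imwrite("pics/t4.png",out)
```

```text
[ 0.57454306 -0.03240177  0.0381574 ] [-0.06842042 -1.9021976  -1.90633334] 14.2167
```

View pics/t4.png

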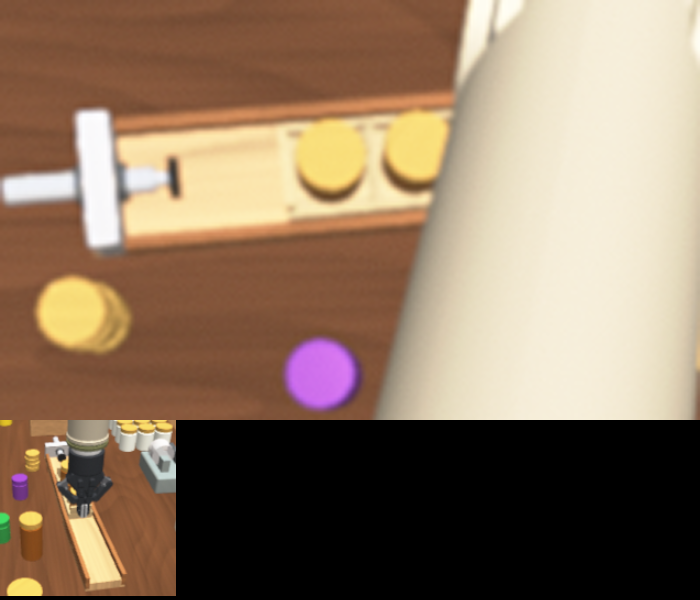

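The top crop shows the tray's uphill end at crop column ≈283 and the pad face at ≈178, so about 60 mm remain. Both visible jars are upright. I go on 40 mm, then slow down.

Call:
carry_out(
  commands=[
    [[0.1,0,-0.012,0,0,0],[0.1,0,-0.012,0,0,0],[0.1,0,-0.012,0,0,0],[0.1,0,-0.012,0,0,0],[0.1,0,-0.012,0,0,0],[0.1,0,-0.012,0,0,0],[0.1,0,-0.012,0,0,0],[0.1,0,-0.012,0,0,0],[0.1,0,-0.012,0,0,0],[0.05,0,-0.006,0,0,0],[0.025,0,-0.003,0,0,0],[0.025,0,-0.003,0,0,0]],
  ],
)

```text
clock: 15.32
position: [0.5709, 0.0071, 0.0429]
ee_rot: [0.673, 0.739, 0.0, 0.0]
ft_force: [0.6, -3.1, -1.6]
grip_width: -0.001
grasp_force: 1.5
```

Call:
carry_out(
  commands=[
    [[0.025,0,-0.003,0,0,0],[0.025,0,-0.003,0,0,0],[0.025,0,-0.003,0,0,0],[0.025,0,-0.003,0,0,0],[0.025,0,-0.003,0,0,0]],
  ],
)

```text
clock: 15.73
position: [0.5704, 0.012, 0.0435]
ee_rot: [0.674, 0.739, 0.0, 0.0]
ft_force: [-0.9, -3.0, -0.7]
grip_width: -0.002
grasp_force: 1.6
```

Call:
carry_out(
  commands=[
    [[0.025,0,-0.003,0,0,0],[0.025,0,-0.003,0,0,0],[0.025,0,-0.003,0,0,0],[0.025,0,-0.003,0,0,0],[0.025,0,-0.003,0,0,0],[0.025,0,-0.003,0,0,0]],
  ],
)

```text
clock: 16.23
position: [0.5698, 0.0181, 0.0443]
ee_rot: [0.673, 0.739, 0.0, 0.0]
ft_force: [0.1, -3.3, -1.0]
grip_width: 0.005
grasp_force: 1.7
```

Call:
carry_out(
  commands=[
    [[0.025,0,-0.003,0,0,0],[0.025,0,-0.003,0,0,0],[0.025,0,-0.003,0,0,0]],
  ],
)

```text
clock: 16.48
position: [0.5696, 0.021, 0.0446]
ee_rot: [0.674, 0.739, 0.0, 0.0]
ft_force: [0.5, -3.3, -0.9]
grip_width: -0.001
grasp_force: 1.8
```

Call:
carry_out(
  commands=[
    [[0.025,0,-0.003,0,0,0],[0.025,0,-0.003,0,0,0]],
  ],
)

```text
clock: 16.65
position: [0.5694, 0.023, 0.0448]
ee_rot: [0.674, 0.739, 0.0, 0.0]
ft_force: [0.4, -3.7, -0.7]
grip_width: -0.002
grasp_force: 1.8
```

Call:
carry_out(
  commands=[
    [[0.025,0,-0.003,0,0,0],[0.025,0,-0.003,0,0,0]],
  ],
)

```text
clock: 16.82
position: [0.5692, 0.025, 0.0451]
ee_rot: [0.673, 0.739, 0.0, -0.0]
ft_force: [0.4, -3.7, -0.9]
grip_width: 0.001
grasp_force: 1.9
```

Call:
carry_out(
  commands=[
    [[0.025,0,-0.003,0,0,0],[0.025,0,-0.003,0,0,0]],
  ],
)

```text
clock: 16.98
position: [0.569, 0.027, 0.0453]
ee_rot: [0.673, 0.739, 0.0, 0.0]
ft_force: [1.1, -4.1, -1.3]
grip_width: -0.0
grasp_force: 1.9
```

Call:
carry_out(
  commands=[
    [[0.025,0,-0.003,0,0,0],[0.025,0,-0.003,0,0,0]],
  ],
)

```text
clock: 17.15
position: [0.5688, 0.029, 0.0456]
ee_rot: [0.673, 0.739, 0.0, 0.0]
ft_force: [0.2, -4.3, -0.4]
grip_width: -0.0
grasp_force: 1.9
```

Call:
carry_out(
  commands=[
    [[0.025,0,-0.003,0,0,0]],
  ],
)

```text
clock: 17.23
position: [0.5687, 0.0299, 0.0457]
ee_rot: [0.673, 0.739, -0.0, 0.0]
ft_force: [0.1, -4.6, 0.2]
grip_width: -0.003
grasp_force: 2.4
```

Call:
carry_out(
  commands=[
    [[0.025,0,-0.003,0,0,0]],
  ],
)

```text
clock: 17.32
position: [0.5686, 0.0307, 0.0458]
ee_rot: [0.674, 0.739, -0.0, 0.0]
ft_force: [-0.0, -5.3, -0.8]
grip_width: 0.001
grasp_force: 2.9
```

Call:
carry_out(
  commands=[
    [[0.025,0,-0.003,0,0,0]],
  ],
)

```text
clock: 17.4
position: [0.5685, 0.0314, 0.0459]
ee_rot: [0.674, 0.739, -0.0, 0.0]
ft_force: [0.7, -6.9, -0.2]
grip_width: 0.002
grasp_force: 3.3
```

The stop is felt: force has gone from about 4 N to 7 N. One more small step, a pause, then I back off slowly.

Call:
carry_out(
  commands=[
    [[0.02,0,-0.002,0,0,0],[0,0,0,0,0,0],[0,0,0,0,0,0]],
  ],
)

```text
clock: 17.65
position: [0.5684, 0.032, 0.0459]
ee_rot: [0.674, 0.739, -0.0, 0.0]
ft_force: [0.8, -6.2, 0.4]
grip_width: 0.002
grasp_force: 3.1
```

Call:
carry_out(
  commands=[
    [[-0.02,0,0,0,0,0],[-0.02,0,0,0,0,0],[-0.02,0,0,0,0,0],[-0.02,0,0,0,0,0],[-0.02,0,0,0,0,0],[-0.02,0,0,0,0,0],[-0.03,0,0,0,0,0],[-0.03,0,0,0,0,0],[-0.05,0,0,0,0,0],[-0.1,0,0,0,0,0],[-0.3,0,0,0,0,0],[-0.5,0,0,0,0,0],[-0.5,0,-0.1,0,0,0],[-0.5,0,-0.4,0,0,0],[-0.4,0,-0.6,0,0,0],[-0.3,0,-0.6,0,0,0],[0,0,-0.5,0,0,0],[0,0,-0.3,0,0,0],[0,0,0,0,0,0],[0,0,0,0,0,0]],
  ],
)

```text
clock: 19.32
position: [0.579, -0.0798, 0.1458]
ee_rot: [0.673, 0.739, 0.0, 0.0]
ft_force: [-0.2, 0.2, -1.0]
grip_width: -0.001
grasp_force: 0.0
```

Run:
```python
from h import *
o=get_obs();print(o["position"],o["ft_force"],o["clock"])
t=camera("top")[:,:,::-1].copy();s=camera("side")[:,:,::-1].copy();w=camera("wrist")[:,:,::-1].copy()
A=cv2.resize(t[110:180,130:290],None,fx=5,fy=5,interpolation=cv2.INTER_CUBIC)
out=np.zeros((600,800,3),np.uint8);out[:350]=A
out[355:595,:320]=cv2.resize(w,(320,240));out[355:595,330:630]=cv2.resize(s[120:216,230:350],(300,240),interpolation=cv2.INTER_CUBIC)
cv2.imwrite("pics/t5.png",out)
```

```text
[ 0.57901956 -0.0798118   0.14576763] [-0.1830818   0.20425962 -0.95851681] 19.3167
```

View pics/t5.png

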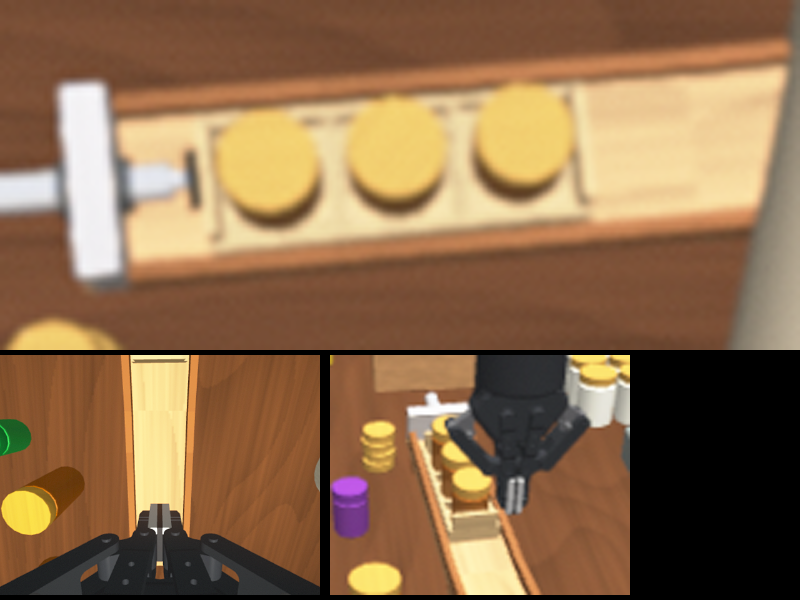

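Checking contact numerically: where the tray's edges should project if it stands where the push left it.

Run:
```python
from h import *
p=camera_params("top")
c,s=np.cos(np.radians(7)),np.sin(np.radians(7))
O=np.array([.5688,-.003,.02]);S=U*c+[0,0,s];N=-U*s+[0,0,c]
f=lambda y,x,n:((proj(p,O+y*S+x*V+n*N)-[130,110])*5).round(0).tolist()
r0=((np.array([.5684,.032,0])-O)@U+.011)/c-.015*s/c
print("max push rear",r0)
for b in(0,.004):
    r=r0-b
    print(b,"front top edge",f(r+.164,-.025,.038),f(r+.164,.025,.038),"front bottom-side corners",f(r+.164,-.029,.018),"rear top",f(r,-.025,.038),f(r,.025,.038),"rear side",f(r,-.029,.018),"jarmid",f(r+.082,0,.065))
for y in(.205,.21,.215):print("pad",y,f(y,0,.033))
im=camera("top");g=cv2.cvtColor(im,cv2.COLOR_RGB2HSV)
for v in(141,143,146,149,151):print(v,im[v,165:178].tolist())
```

```text
max push rear 0.04438949239394595
0 front top edge [217.0, 231.0] [205.0, 113.0] front bottom-side corners [222.0, 247.0] rear top [606.0, 197.0] [594.0, 82.0] rear side [603.0, 214.0] jarmid [408.0, 143.0]
0.004 front top edge [226.0, 230.0] [215.0, 112.0] front bottom-side corners [231.0, 247.0] rear top [616.0, 197.0] [603.0, 81.0] rear side [612.0, 213.0] jarmid [418.0, 142.0]
pad 0.205 [220.0, 173.0]
pad 0.21 [208.0, 174.0]
pad 0.215 [196.0, 175.0]
141 [[236, 197, 144], [208, 165, 122], [136, 111, 83], [123, 106, 82], [198, 172, 132], [239, 215, 164], [230, 205, 155], [206, 171, 120], [219, 176, 104], [237, 199, 107], [243, 208, 113], [242, 207, 112], [242, 207, 112]]
143 [[233, 204, 169], [210, 176, 145], [135, 117, 100], [106, 94, 78], [178, 154, 120], [232, 205, 157], [231, 205, 156], [214, 179, 128], [220, 176, 105], [237, 198, 108], [242, 207, 112], [242, 206, 113], [241, 205, 111]]
146 [[223, 222, 226], [200, 199, 199], [147, 143, 144], [96, 90, 86], [141, 124, 98], [219, 189, 145], [239, 218, 166], [225, 197, 148], [205, 169, 117], [223, 183, 110], [239, 201, 112], [242, 207, 111], [242, 209, 113]]
149 [[232, 197, 152], [239, 201, 149], [212, 169, 125], [129, 106, 81], [121, 106, 83], [202, 175, 134], [239, 216, 165], [229, 203, 154], [205, 176, 133], [204, 173, 128], [204, 170, 120], [205, 163, 99], [223, 176, 94]]
151 [[244, 212, 155], [241, 207, 152], [226, 183, 134], [178, 142, 105], [169, 139, 104], [220, 185, 140], [239, 218, 165], [232, 208, 157], [213, 182, 138], [221, 192, 146], [229, 200, 152], [207, 175, 131], [166, 133, 90]]
```

The pad's dark band (top px columns 167–168) is followed directly by the paler board top (170–171), with no slope showing between them. The tray has not slipped back, all three jars stand, and the arm is clear.

```bash
python3 -c "
from workcell import *
print(hand_in())"
```

```text
the job is handed in; nothing more can be done
None
```

The short jar stands in the middle pocket and the loaded tray rests against the stop pad, touched with an estimated 3 N. I handed in at about 19.5 s on the robot's clock, and no verdict was shown. I checked the final contact from the top picture, not by feeling for it again.

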